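# Put the sander's drums away by size

## Robot

A 7-joint arm with a two-finger parallel gripper is mounted at the origin on the work surface. World frame = base frame: x ahead of the robot, y to its left, z up, the work surface at z = 0. Lengths are in m, angles in rad, forces in N, time in s.
With the tool pointing down it reaches from about 0.35 to 0.9 m from the base axis. Payload 7.2 kg.
Tool frame: the origin (TCP) lies midway between the tips of the shut fingers; the grasp point (between the pads) lies bot.tcp_to_grasp behind it (bot.tcp_to_grasp is the distance from the TCP to the grasp point, in m); z points along the fingers, y is the line along which they close (so a half turn about z gives the same grasp; the last joint's range is limited). The gripper opens to 88 mm and grips with 3 to 60 N. Pads are 20 mm wide; open, the fingers measure 115 mm over their backs; the gripper's body (75 mm by 178 mm) begins 61 mm behind the grasp point.
Start: joints at [1.146, 0.411, -0.013, 1.596, 0.006, 1.134, -0.082], TCP at [0.218, -0.586, 0.223] pointing down, gripper open.
Joint ranges: [-2.95, 2.95], [-0.29, 1.99], [-1.47, 1.44], [0.14, 2.54], [-1.03, 4.17], [0.13, 1.85], [-2.86, 2.86]. Speed limits (rad/s): [2.39, 2.39, 3.01, 3.01, 3.14, 3.14, 3.14].

## Interface

Orientations are given as [roll, pitch, yaw] about the fixed x, y, z axes, in that order (R = Rz(yaw) Ry(pitch) Rx(roll)).
In Python, from cell import bot gives the robot as it stands. The module is installed in compiled form; this text tells all that it offers.
- The arm moves only by the tool send_rows, never from a script. Its argument "plan" is a list of rows, each a list of 3 entries, a list of its own where there are three numbers: the shift along the world's x, y, z in cm, then the turn about the world's z in rad, then the finger opening in cm, from 0 to 8.78. In form: [[[x, y, z], turn, fingers], ...]. A call has 1 to 20 rows; each row shifts and turns the commanded pose from where the row before left it; what a row does not reach is not made up. A row lasts 1/10 s, in which the tool goes at most 50 mm and 8.59 degrees, less where a joint would pass 70% of its speed; a pose out of reach is approached as far as the arm can. A call with a gripper value outside its range is refused whole. The fingers move at their own pace and stop on an object; "force" is the grip in N (left out, the last holds). Time passes only in rows, so rows that do not move let the fingers close. It gives the time, the measured TCP pose, the force, the opening and the grip force at its end, in the units of the state.
- bot.observe(): the state, without advancing time (a new reading comes with each control period).
- bot.read_camera(name): name is "scene" or "top" or "wrist"; returns the picture (420x560x3 uint8, red, green, blue); there is no depth.
- bot.camera_model(name): a dict with "mtx" (3x3 intrinsics, pixels), "cam_to_world" (4x4, takes a point from camera to world coordinates); the wrist camera has in their place "tool_from_camera" (4x4, takes a point from camera to tool coordinates, whose origin is the TCP and whose axes are the flange's). Camera axes: x right, y down, z forward; pixel columns grow to the right and rows downward; lengths in m; the calibration is good to about 2 mm. The wrist camera is an equidistant fisheye: a pixel r from the principal point sees the ray r / f radians off the axis. A picture is of the moment at which its call begins: read the wrist's pose just before it. camera_model takes no time and is no camera call.
- bot.hand_in(): hands the job in; it is judged then, once.
The state is a dict: "clock": time; "joint_pos": joint angles; "dq": joint speeds; "effort": joint torques, N m; "position": TCP position; "eef_rot": TCP orientation; "ft_force": force on the tool from outside, world axes, zero at the start; "wrist_torque": the same for the moment, N m; "finger_gap": finger opening in m; "grip_force": force on a finger pad.
Only numpy, scipy, OpenCV 4.12 (cv2) and the standard library are available. Lean on these libraries where they do the work, as an engineer would, in place of code of your own. Each camera call takes 0.05 s, during which the arm holds its last target. There are 200 camera calls.

## Task

Tidy the spindle sander's four sanding drums into the wooden caddy: stand each drum upright, down on the floor of the recess that matches its size - the largest drum in the largest recess and so on down to the smallest. The two empty abrasive sleeves (hollow tubes without a rubber core) do not belong in the caddy: leave them standing where they are, and do not knock over any drum or sleeve.

Things in the scene. Friction and masses are not known exactly. Their poses are not given: they have to be found in the camera images.
- drum_xl: the largest sanding drum, standing upright on the bench: a solid black rubber cylinder in a brown abrasive sleeve, 62 mm across and 60 mm tall, its filled top carrying a steel washer and a 12 mm wide bolt end that rises to 70 mm. Origin: centre of its underside, z up along its axis; yaw means nothing. About 250 g
- drum_l: the second largest sanding drum, standing upright on the bench: a solid black rubber cylinder in a brown abrasive sleeve, 50 mm across and 60 mm tall, its filled top carrying a steel washer and a 12 mm wide bolt end that rises to 70 mm. Origin: centre of its underside, z up along its axis; yaw means nothing. About 170 g
- drum_m: the second smallest sanding drum, standing upright on the bench: a solid black rubber cylinder in a brown abrasive sleeve, 39 mm across and 60 mm tall, its filled top carrying a steel washer and a 12 mm wide bolt end that rises to 70 mm. Origin: centre of its underside, z up along its axis; yaw means nothing. About 120 g
- drum_s: the smallest sanding drum, standing upright on the bench: a solid black rubber cylinder in a brown abrasive sleeve, 28 mm across and 60 mm tall, its filled top carrying a steel washer and a 12 mm wide bolt end that rises to 70 mm. Origin: centre of its underside, z up along its axis; yaw means nothing. About 70 g
- nest_xl: the nest with the largest recess: a wooden block 98 x 98 x 25 mm with one round recess 78 mm across and 12 mm deep in its top. Origin: centre of its underside, x, y along its sides; recess floor 13 mm and top 25 mm above it. One of four blocks, 100 mm apart in a square, in a fixed wooden caddy 224 mm square, walls 34 mm above the bench; origin 10 mm above the bench. Does not move
- nest_l: the nest with the second largest recess: a wooden block 98 x 98 x 25 mm with one round recess 66 mm across and 12 mm deep in its top. Origin: centre of its underside, x, y along its sides; recess floor 13 mm and top 25 mm above it. One of four blocks, 100 mm apart in a square, in a fixed wooden caddy 224 mm square, walls 34 mm above the bench; origin 10 mm above the bench. Does not move
- nest_m: the nest with the second smallest recess: a wooden block 98 x 98 x 25 mm with one round recess 55 mm across and 12 mm deep in its top. Origin: centre of its underside, x, y along its sides; recess floor 13 mm and top 25 mm above it. One of four blocks, 100 mm apart in a square, in a fixed wooden caddy 224 mm square, walls 34 mm above the bench; origin 10 mm above the bench. Does not move
- nest_s: the nest with the smallest recess: a wooden block 98 x 98 x 25 mm with one round recess 44 mm across and 12 mm deep in its top. Origin: centre of its underside, x, y along its sides; recess floor 13 mm and top 25 mm above it. One of four blocks, 100 mm apart in a square, in a fixed wooden caddy 224 mm square, walls 34 mm above the bench; origin 10 mm above the bench. Does not move
- sleeve_a: an empty abrasive sleeve, a look-alike: a brown tube standing upright, 62 mm across outside, 3 mm wall, 56 mm tall, hollow right through, no rubber core, washer or bolt. Origin: centre of its underside, z up
- sleeve_b: an empty abrasive sleeve, a look-alike: a brown tube standing upright, 50 mm across outside, 3 mm wall, 56 mm tall, hollow right through, no rubber core, washer or bolt. Origin: centre of its underside, z up

How it is judged:
At the end, for the whole second after the job is handed in: Each drum stands upright (within about 7 degrees), let go and at rest, on the recess floor of the nest of its own size rank, its axis within 12 mm of the nest's centre; both empty sleeves still stand within 20 mm of where they began (horizontal distance between drum_xl and nest_xl below 0.012 m and z of drum_xl in the frame of nest_xl between 0.008 and 0.017 m and angle between each of drum_xl, drum_l, drum_m, drum_s, sleeve_a, sleeve_b's own z axis and vertical below 0.12 rad and linear speed of each of drum_xl, drum_l, drum_m, drum_s below 0.02 m/s and contact force between each of drum_xl, drum_l, drum_m, drum_s and the fingers below 0.1 N and horizontal distance between drum_l and nest_l below 0.012 m and z of drum_l in the frame of nest_l between 0.008 and 0.017 m and horizontal distance between drum_m and nest_m below 0.012 m and z of drum_m in the frame of nest_m between 0.008 and 0.017 m and horizontal distance between drum_s and nest_s below 0.012 m and z of drum_s in the frame of nest_s between 0.008 and 0.017 m and distance of each of sleeve_a, sleeve_b from where it was at the start of the episode below 0.02 m); the robot touches nothing.
It fails at once if a drum is knocked over or laid on its side (leans more than about 57 degrees) (angle between any of drum_xl, drum_l, drum_m, drum_s's own z axis and vertical above 1 rad).
It fails at once if an empty sleeve (62 mm) is shifted more than 20 mm or knocked over (distance of sleeve_a from where it was at the start of the episode above 0.02 m or angle between sleeve_a's own z axis and vertical above 0.5 rad).
It fails at once if an empty sleeve (50 mm) is shifted more than 20 mm or knocked over (distance of sleeve_b from where it was at the start of the episode above 0.02 m or angle between sleeve_b's own z axis and vertical above 0.5 rad).
It also fails if it takes over 112 s, if anything falls off the work surface, if the arm or the gripper's body presses on something with over 40 N, if the wrist force passes 120 N, or if a joint passes its speed limit or range.

## Working session

There is one attempt and no reset: what is moved stays moved. The work goes in short steps, Python scripts to look and compute and a tool call to move; the robot and the scene stay as the last step left them, time stands still between calls to the robot, and variables do not carry over. Pictures are saved under pics/ and viewed, at most 14 in all, crops included, and the job is handed in when it is done.

Besides the shell and the picture viewer there is one more tool, called after "Emit:" as name(argument=value, ...), one argument or row to a line, values as JSON. send_rows: Moves the arm, as the interface text tells. Its arguments: {"type":"object","properties":{"plan":{"type":"array"},"force":{"type":"number"}},"required":["plan"]}

```bash
mkdir -p pics
python3 - <<'E'
from cell import bot
import cv2
for n in ["scene","top"]:
    cv2.imwrite(f"pics/{n}0.png",cv2.resize(bot.read_camera(n)[:,:,::-1],(784,588),interpolation=cv2.INTER_CUBIC))
    m=bot.camera_model(n);print(n,m["mtx"],m["cam_to_world"])
print(bot.observe(),bot.tcp_to_grasp)
E
```

```text
scene [[407.9420521    0.         276.68406703]
 [  0.         407.9420521  204.94829556]
 [  0.           0.           1.        ]] [[ 8.50717874e-02  8.65361860e-01 -4.93874116e-01  9.80246598e-01]
 [ 9.96374802e-01 -7.37807264e-02  4.23515994e-02 -3.89635999e-02]
 [ 2.11067838e-04 -4.95686651e-01 -8.68501410e-01  7.91648396e-01]
 [ 0.00000000e+00  0.00000000e+00  0.00000000e+00  1.00000000e+00]]
top [[445.27447532   0.         272.52363061]
 [  0.         445.27447532 211.08785409]
 [  0.           0.           1.        ]] [[ 0.01853222 -0.98029445  0.19667063  0.36193062]
 [-0.99973917 -0.01554266  0.01673359 -0.02456739]
 [-0.01334706 -0.19692945 -0.98032681  0.90216066]
 [ 0.          0.          0.          1.        ]]
{'clock': 0.1, 'joint_pos': array([ 1.1458132 ,  0.41182996, -0.01271547,  1.59691172,  0.00562055,
        1.13429334, -0.08218486]), 'dq': array([ 0.00185145, -0.00172654, -0.00016374, -0.00049636, -0.00215712,
        0.00014706,  0.00054902]), 'effort': array([ 2.58281078e-03, -5.89106762e+01,  6.43561129e-01, -2.91713494e+01,
       -5.38754754e-02,  1.44787712e-02,  3.89365118e-05]), 'position': array([ 0.2180997 , -0.58525218,  0.2219068 ]), 'eef_rot': array([-3.14019079e+00,  1.15944730e-04,  3.56834182e-01]), 'ft_force': array([ 0.12934035,  0.06841417, -0.90033835]), 'wrist_torque': array([0.02504611, 0.06571649, 0.01456635]), 'grip_force': 0.0, 'finger_gap': 0.08784967603757497} 0.0187
```

View pics/top0.png

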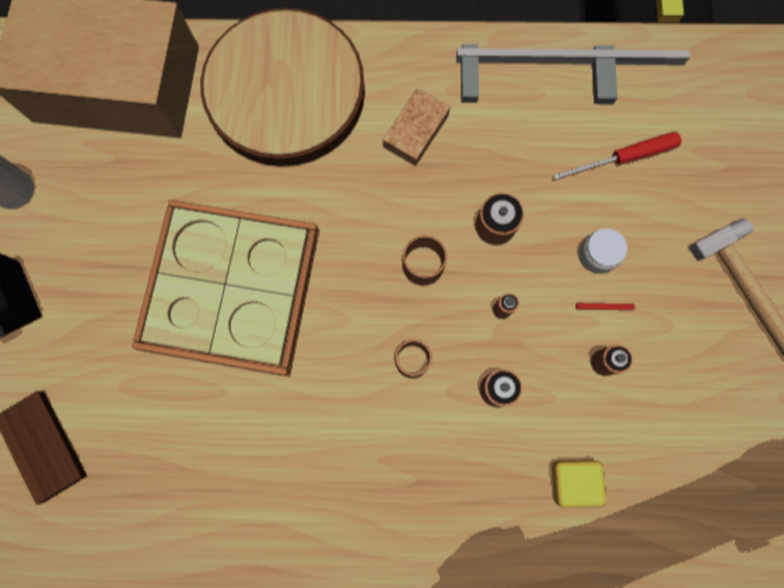

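View pics/scene0.png

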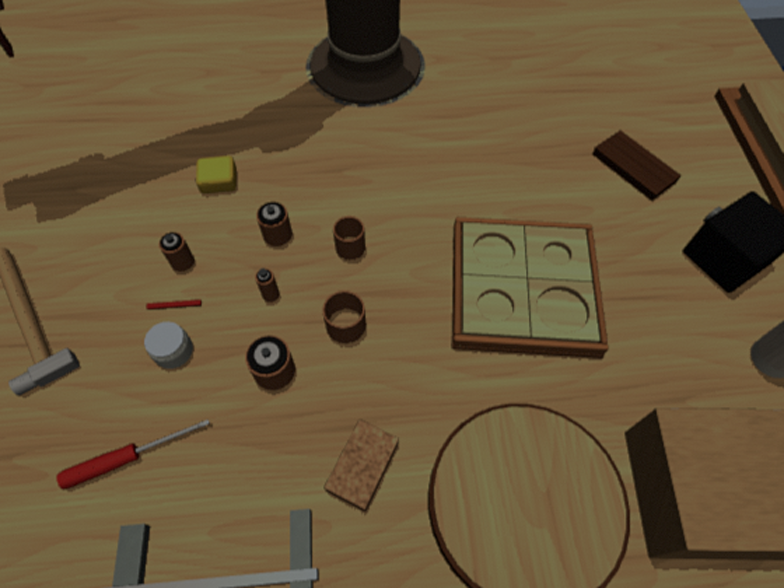

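Top view shows the caddy at left (recesses xl ≈(200,246), m ≈(267,257), s ≈(183,312), l ≈(252,324)). The drums are xl (503,212), l (505,387), m (620,358) and s (509,302), and the sleeves are (424,259) and (412,357). I'll enlarge two crops next.

Run:
```python
from cell import bot
import cv2
im=bot.read_camera("top")[:,:,::-1]
cv2.imwrite("pics/top_raw.png",im)
def crop(n,x,y,w,h,s): 
    c=cv2.resize(im[y:y+h,x:x+w],None,fx=s,fy=s,interpolation=cv2.INTER_CUBIC)
    cv2.imwrite(n,cv2.convertScaleAbs(c,alpha=1.4,beta=10))
crop("pics/c1.png",270,130,190,145,4)
crop("pics/c2.png",85,135,150,140,4)
```

```text
(no output)
```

View pics/c1.png

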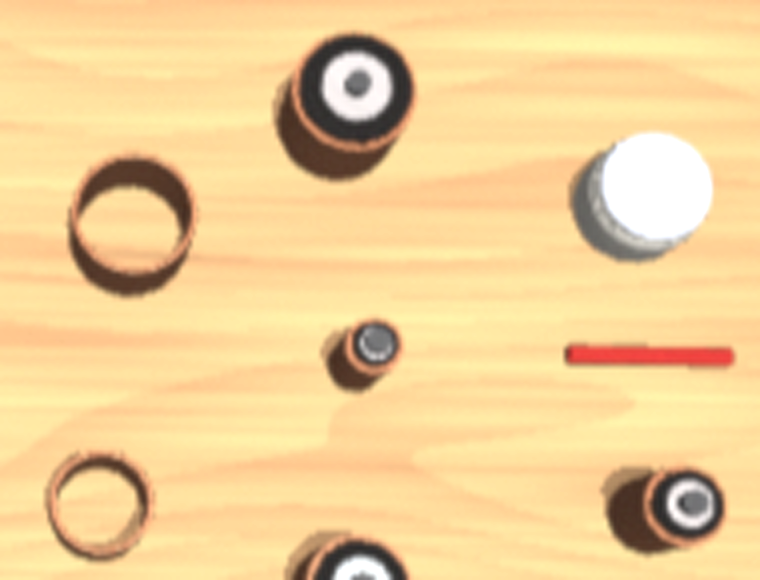

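View pics/c2.png

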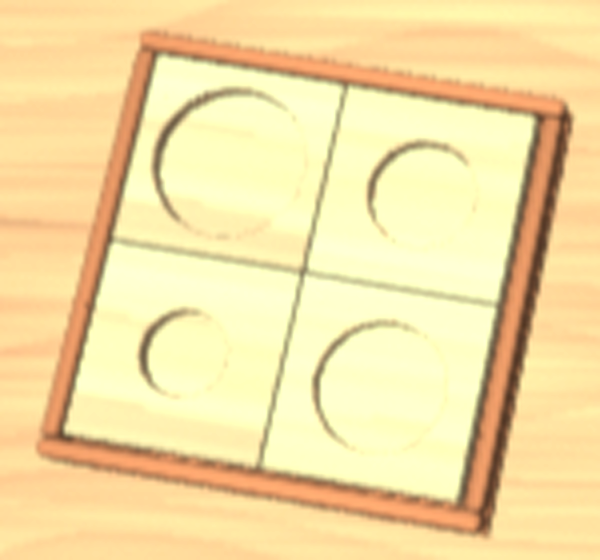

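Crop 1 (x4 from 270,130) has bolt tops at xl (358,82), s (377,342) and m (694,502), with sleeve rims at (133,214) and (100,505). Crop 2 (x4 from 85,135) has the caddy block cross at (304,271), with seam ends at (345,85)-(260,467) and (110,240)-(500,302).

```bash
cat > h.py <<'E'
from cell import bot
import numpy as np
M={n:bot.camera_model(n) for n in["top","scene"]}
def w(n,u,v,z):
    m=M[n];T=m["cam_to_world"];d=T[:3,:3]@np.linalg.solve(m["mtx"],[u,v,1]);p=T[:3,3]
    return (p+d*(z-p[2])/d[2])[:2]
c1=lambda u,v:((u+.5)/4-.5+270,(v+.5)/4-.5+130)
c2=lambda u,v:((u+.5)/4-.5+85,(v+.5)/4-.5+135)
s=lambda u,v:((u+.5)/1.4-.5,(v+.5)/1.4-.5)
E
python3 - <<'E'
from h import *
np.set_printoptions(precision=4,suppress=True)
P=lambda *a:print(*a)
for k,t,b,sc in [("xl",(354,91),(358,82),(267,352)),("s",(373,348),(377,342),(264,274)),("m",(684,507),(694,502),(169,240))]:
    P(k,w("top",*c1(*t),.06),w("top",*c1(*b),.07),w("scene",*s(*sc),.07))
P("l",w("top",*s(503,388),.06),w("top",*s(505,387),.07),w("scene",*s(270,211),.07))
P("sl",w("top",*c1(133,214),.056),w("top",*c1(100,505),.056),w("scene",*s(344,309),.056),w("scene",*s(349,230),.056))
P("cad",w("top",*c2(304,271),.035),w("scene",*s(528,279),.035))
e=[w("top",*c2(*q),.035) for q in[(345,85),(260,467),(110,240),(500,302)]]
P((e[0]+e[1])/2,(e[2]+e[3])/2,e[0]-e[1],e[3]-e[2])
for k,q in dict(xl=(232,164),m=(423,194),s=(184,353),l=(380,387)).items():P(k,w("top",*c2(*q),.035))
E
```

```text
xl [ 0.6519 -0.1772] [ 0.6531 -0.1774] [ 0.6576 -0.1766]
s [ 0.5228 -0.1838] [ 0.5238 -0.1839] [ 0.5322 -0.1834]
m [ 0.449 -0.328] [ 0.4504 -0.3292] [ 0.459  -0.3292]
l [ 0.4078 -0.1744] [ 0.4086 -0.1753] [ 0.4166 -0.1765]
sl [ 0.5886 -0.0686] [ 0.4456 -0.0537] [ 0.593  -0.0692] [ 0.4537 -0.0547]
cad [0.5501 0.2145] [0.554  0.2144]
[0.5497 0.2148] [0.5502 0.2145] [ 0.1961 -0.0293] [-0.0287 -0.198 ]
xl [0.605  0.2549]
m [0.5908 0.157 ]
s [0.5076 0.2714]
l [0.4921 0.1729]
```

Emit:
send_rows(
  plan=[
    [[2.6,3.2,0.2],0,8.78],
    [[2.6,3.2,0.2],0,8.78],
    [[2.6,3.2,0.2],0,8.78],
    [[2.6,3.2,0.2],0,8.78],
    [[2.6,3.2,0.2],0,8.78],
    [[2.6,3.2,0.2],0,8.78],
    [[2.6,3.2,0.2],0,8.78],
    [[2.6,3.2,0.2],0,8.78],
    [[2.6,3.2,0.2],0,8.78],
    [[2.6,3.2,0.2],0,8.78],
    [[2.6,3.2,0.2],0,8.78],
    [[2.6,3.2,0.2],0,8.78],
    [[0,0,0],0,8.78],
    [[0,0,0],0,8.78],
    [[0,0,0],0,8.78],
  ],
)

```text
clock: 1.65
position: [0.5294, -0.2029, 0.2463]
eef_rot: [3.141, 0.001, 0.355]
ft_force: [-1.2, 0.2, -0.2]
finger_gap: 0.0878
grip_force: 0.0
```

Run:
```python
from h import *
import cv2
o=bot.observe();print(o["position"],o["eef_rot"],o["clock"])
cv2.imwrite("pics/w1.png",cv2.resize(bot.read_camera("wrist")[:,:,::-1],(784,588),interpolation=cv2.INTER_CUBIC))
print(bot.camera_model("wrist"))
```

```text
[ 0.52942149 -0.20288576  0.24631186] [3.14144783e+00 1.12923389e-03 3.55297906e-01] 1.65
{'mtx': array([[325.1922621 ,   0.        , 282.12924197],
       [  0.        , 325.1922621 , 206.72035038],
       [  0.        ,   0.        ,   1.        ]]), 'tool_from_camera': array([[ 5.80332993e-04, -9.65429591e-01, -2.60663325e-01,
         7.12495444e-02],
       [ 9.99999149e-01,  2.55814244e-04,  1.27889821e-03,
         3.93104852e-04],
       [-1.16800478e-03, -2.60663845e-01,  9.65428918e-01,
        -1.61884387e-01],
       [ 0.00000000e+00,  0.00000000e+00,  0.00000000e+00,
         1.00000000e+00]])}
```

View pics/w1.png

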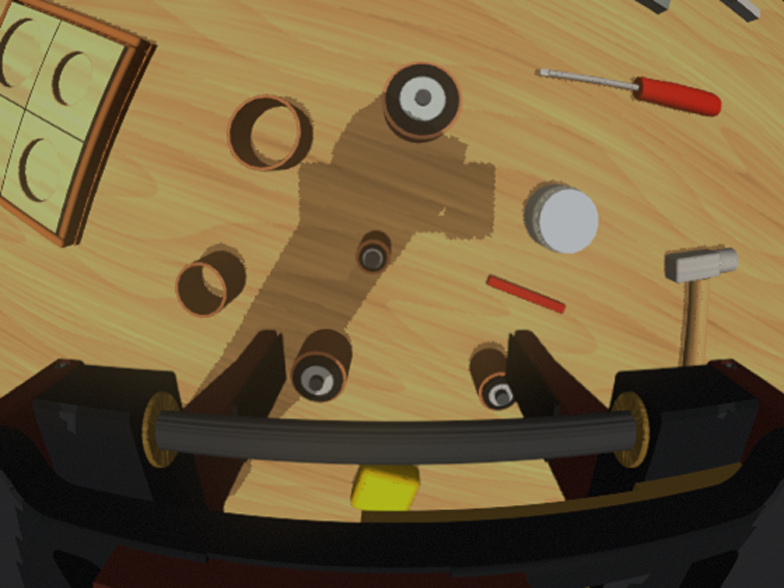

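The wrist view shows bolt tops at xl (423,97), s (372,259), l (317,383) and m (502,397). The caddy edge and the m recess (73,78) are at upper left.

```bash
cat >> h.py <<'E'
from scipy.spatial.transform import Rotation as Ro
WM=bot.camera_model("wrist")
def ww(pos,rot,u,v,z):
    K=WM["mtx"];x=(u-K[0,2])/K[0,0];y=(v-K[1,2])/K[1,1];r=np.hypot(x,y)
    d=np.array([x/r*np.sin(r),y/r*np.sin(r),np.cos(r)]);T=WM["tool_from_camera"]
    R=Ro.from_euler("xyz",rot).as_matrix();p=pos+R@T[:3,3];d=R@T[:3,:3]@d
    return (p+d*(z-p[2])/d[2])[:2]
E
python3 - <<'E'
from h import *
pos=[0.52942149,-0.20288576,0.24631186];rot=[3.14144783,1.12923389e-03,3.55297906e-01]
for k,q,z in [("xl",(423,97),.07),("s",(372,258),.07),("l",(317,383),.07),("m",(502,397),.07),("A",(270,133),.056),("B",(203,290),.056),("nm",(73,78),.035),("nl",(42,170),.035)]:print(k,ww(pos,rot,*s(*q),z).round(4))
E
```

```text
xl [ 0.6545 -0.179 ]
s [ 0.5279 -0.1857]
l [ 0.4122 -0.1777]
m [ 0.4532 -0.3297]
A [ 0.5918 -0.0766]
B [ 0.4498 -0.0587]
nm [0.5924 0.1528]
nl [0.495  0.1652]
```

Emit:
send_rows(
  plan=[
    [[3.1,0.6,0],0,8.78],
    [[3.1,0.6,0],0,8.78],
    [[3.2,0.6,0],0,8.78],
    [[3.2,0.7,0],0,8.78],
    [[0,0,-3],0,8.78],
    [[0,0,-3],0,8.78],
    [[0,0,-3],0,8.78],
    [[0,0,-3],0,8.78],
    [[0,0,-3],0,8.78],
    [[0,0,0],0,8.78],
    [[0,0,0],0,8.78],
    [[0,0,0],0,8.78],
  ],
)

```text
clock: 2.9
position: [0.6572, -0.1776, 0.0987]
eef_rot: [3.14, -0.002, 0.356]
ft_force: [0.6, -0.5, 0.3]
finger_gap: 0.0877
grip_force: 0.0
```

Emit:
send_rows(
  plan=[
    [[-0.2,0,-1.5],0,8.78],
    [[0,0,-2],0,8.78],
    [[0,0,-2],0,8.78],
    [[0,0,-1.9],0,8.78],
    [[0,0,0],0,8.78],
    [[0,0,0],0,8.78],
    [[0,0,0],0,5.5],
    [[0,0,0],0,5.5],
    [[0,0,0],0,5.5],
    [[0,0,0],0,5.5],
    [[0,0,0],0,5.5],
    [[0,0,0],0,5.5],
    [[0,0,0],0,5.5],
    [[0,0,0],0,5.5],
  ],
  force=25,
)

```text
clock: 4.3
position: [0.6548, -0.177, 0.0235]
eef_rot: [3.141, -0.001, 0.357]
ft_force: [-1.1, -0.6, 4.7]
finger_gap: 0.062
grip_force: 25.0
```

Emit:
send_rows(
  plan=[
    [[0,0,1],0,5.5],
    [[0,0,2.5],0,5.5],
    [[0,0,2.5],0,5.5],
    [[0,0,3],0,5.5],
    [[0,0,3],0,5.5],
    [[-0.3,2,0],0,5.5],
    [[-0.3,3,0],0,5.5],
    [[-0.3,3,0],0,5.5],
    [[-0.3,3,0],0,5.5],
    [[-0.4,3,0],0,5.5],
    [[-0.4,3,0],0,5.5],
    [[-0.4,3,0],0,5.5],
    [[-0.4,3,0],0,5.5],
    [[-0.4,3,0],0,5.5],
    [[-0.4,3,0],0,5.5],
    [[-0.4,3,0],0,5.5],
    [[-0.3,3,0],0,5.5],
    [[-0.3,3,0],0,5.5],
    [[0,3,0],0,5.5],
    [[0,2,0],0,5.5],
  ],
)

```text
clock: 6.3
position: [0.6071, 0.2561, 0.1426]
eef_rot: [-3.14, 0.001, 0.359]
ft_force: [-0.3, -0.2, -1.8]
finger_gap: 0.0618
grip_force: 25.0
```

Emit:
send_rows(
  plan=[
    [[0,0.4,0],0,5.5],
    [[0,0,0],0,5.5],
    [[0,0,0],0,5.5],
    [[0,0,0],0,5.5],
  ],
)

```text
clock: 6.7
position: [0.6089, 0.2551, 0.1426]
eef_rot: [3.14, 0.0, 0.354]
ft_force: [0.7, -0.4, -1.9]
finger_gap: 0.0617
grip_force: 25.0
```

Run:
```python
from h import *
import cv2
o=bot.observe();print(o["position"],o["eef_rot"],o["clock"])
cv2.imwrite("pics/w2.png",cv2.resize(bot.read_camera("wrist")[:,:,::-1],(784,588),interpolation=cv2.INTER_CUBIC))
```

```text
[0.60885202 0.25510361 0.14260291] [3.14046468e+00 3.66985236e-04 3.54276403e-01] 6.7
```

View pics/w2.png

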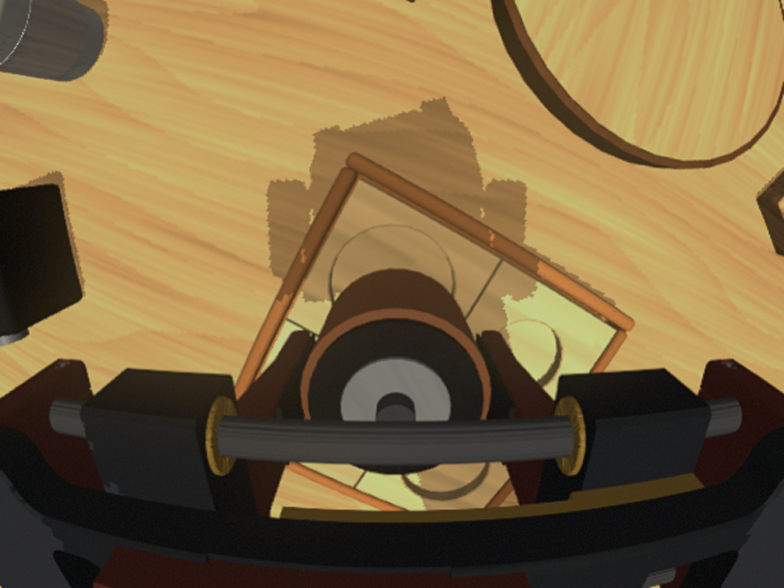

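The xl drum is held square over its nest, with caddy outer corners at (349,153) and (634,323). The xl recess rim spans columns 331–455 with its top at row 224, and the xl/m seam meets the wall at (503,261).

Run:
```python
from h import *
pos=[0.60885202,0.25510361,0.14260291];rot=[3.14046468,3.66985236e-04,3.54276403e-01]
f=lambda q,z:ww(pos,rot,*s(*q),z)
A=f((349,153),.034);B=f((634,323),.034);d=(A-B)/np.linalg.norm(A-B);n=np.array([-d[1],d[0]])
mid=(A+B)/2;c=mid+n*.112;print(A,B,np.linalg.norm(A-B),d,c,"xl",c-n*.05+d*.05)
from scipy.optimize import least_squares
pts=np.array([f(q,.035) for q in[(331,280),(341,251),(362,233),(393,224),(425,231),(446,251),(455,280)]])
r=least_squares(lambda p:np.hypot(*(pts-p[:2]).T)-.039,[.6,.25]);print(r.x,r.fun.round(4))
print(f((396,400),.07+.119))
```

```text
[0.675981   0.30797598] [0.64255209 0.08927903] 0.2212370830851214 [0.15109991 0.9885185 ] [0.54855247 0.2155507 ] xl [0.60553339 0.25742163]
[0.60861053 0.25521669] [-0.0004 -0.     -0.0005  0.      0.0006  0.     -0.001 ]
[0.61590724 0.2569163 ]
```

Emit:
send_rows(
  plan=[
    [[0,0,-1.5],0,5.5],
    [[0,0,-2],0,5.5],
    [[0,0,-2],0,5.5],
    [[0,0,-1.5],0,5.5],
    [[0,0,-1],0,5.5],
    [[0,0,-0.7],0,5.5],
    [[0,0,-0.5],0,5.5],
    [[0,0,-0.2],0,5.5],
    [[0,0,0],0,5.5],
    [[0,0,0],0,5.5],
  ],
)

```text
clock: 7.75
position: [0.6087, 0.2576, 0.0493]
eef_rot: [-3.142, -0.001, 0.357]
ft_force: [-0.1, -0.2, -2.3]
finger_gap: 0.0618
grip_force: 25.0
```

Emit:
send_rows(
  plan=[
    [[0,0,-0.2],0,5.5],
    [[0,0,0],0,5.5],
    [[0,0,0],0,6.8],
    [[0,0,0],0,7.8],
    [[0,0,0],0,8.78],
    [[0,0,0],0,8.78],
    [[0,0,0],0,8.78],
    [[0,0,0],0,8.78],
    [[0,0,2],0,8.78],
    [[0,0,3],0,8.78],
    [[0,0,3],0,8.78],
    [[0,0,3],0,8.78],
    [[0,0,2],0,8.78],
    [[0,0,0],0,8.78],
    [[0,0,0],0,8.78],
  ],
)

```text
clock: 9.25
position: [0.6082, 0.2572, 0.1765]
eef_rot: [3.141, -0.0, 0.357]
ft_force: [-0.4, -0.3, -0.2]
finger_gap: 0.088
grip_force: 0.0
```

Run:
```python
from h import *
import cv2
o=bot.observe();print(o["position"],o["eef_rot"],o["clock"])
a=bot.read_camera("wrist")[:,:,::-1];b=bot.read_camera("scene")[:,:,::-1]
cv2.imwrite("pics/w3.png",cv2.hconcat([cv2.resize(a,(400,300)),cv2.resize(b[120:280,290:503],(400,300),interpolation=cv2.INTER_CUBIC)]))
```

```text
[0.6082405  0.25721612 0.17647408] [ 3.14140717e+00 -2.85925297e-04  3.56725233e-01] 9.25
```

View pics/w3.png

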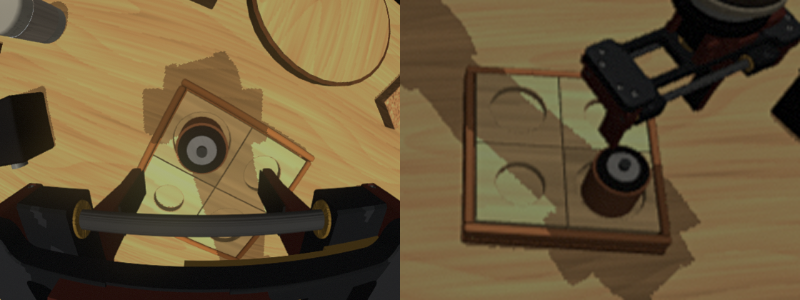

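The xl drum sits upright in its recess (left panel ≈(202,152)). Next is drum_l.

Emit:
send_rows(
  plan=[
    [[-1.2,-2.7,0],0,8.78],
    [[-1.2,-2.7,0],0,8.78],
    [[-1.2,-2.7,0],0,8.78],
    [[-1.2,-2.7,0],0,8.78],
    [[-1.2,-2.7,0],0,8.78],
    [[-1.2,-2.7,0],0,8.78],
    [[-1.2,-2.7,0],0,8.78],
    [[-1.2,-2.7,0],0,8.78],
    [[-1.2,-2.7,0],0,8.78],
    [[-1.2,-2.7,0],0,8.78],
    [[-1.2,-2.7,0],0,8.78],
    [[-1.2,-2.7,0],0,8.78],
    [[-1.2,-2.7,0],0,8.78],
    [[-1.2,-2.7,0],0,8.78],
    [[-1.2,-2.7,0],0,8.78],
    [[-1.2,-2.7,0],0,8.78],
    [[-0.4,-0.1,-3],0,8.78],
    [[0,0,-3],0,8.78],
    [[0,0,0],0,8.78],
    [[0,0,0],0,8.78],
  ],
)

```text
clock: 11.35
position: [0.4117, -0.1753, 0.1162]
eef_rot: [-3.14, 0.002, 0.357]
ft_force: [-0.3, -1.1, -0.2]
finger_gap: 0.0878
grip_force: 0.0
```

Emit:
send_rows(
  plan=[
    [[0,0,-2],0,8.78],
    [[0,0,-2.5],0,8.78],
    [[0,0,-2.5],0,8.78],
    [[0,0,-2.2],0,8.78],
    [[0,0,0],0,8.78],
    [[0,0,0],0,8.78],
    [[0,0,0],0,4.4],
    [[0,0,0],0,4.4],
    [[0,0,0],0,4.4],
    [[0,0,0],0,4.4],
    [[0,0,0],0,4.4],
    [[0,0,0],0,4.4],
    [[0,0,0],0,4.4],
    [[0,0,0],0,4.4],
  ],
)

```text
clock: 12.75
position: [0.4123, -0.1756, 0.0248]
eef_rot: [3.142, -0.0, 0.357]
ft_force: [-1.2, 0.6, 5.5]
finger_gap: 0.0495
grip_force: 25.0
```

Emit:
send_rows(
  plan=[
    [[0,0,1],0,4.4],
    [[0,0,2.5],0,4.4],
    [[0,0,2.5],0,4.4],
    [[0,0,3],0,4.4],
    [[0,0,3],0,4.4],
    [[0.6,2.4,0],0,4.4],
    [[0.6,2.7,0],0,4.4],
    [[0.6,2.7,0],0,4.4],
    [[0.6,2.7,0],0,4.4],
    [[0.6,2.7,0],0,4.4],
    [[0.6,2.7,0],0,4.4],
    [[0.6,2.7,0],0,4.4],
    [[0.6,2.7,0],0,4.4],
    [[0.6,2.7,0],0,4.4],
    [[0.7,2.7,0],0,4.4],
    [[0.7,2.7,0],0,4.4],
    [[0.7,2.7,0],0,4.4],
    [[0.7,2.7,0],0,4.4],
    [[0,0,0],0,4.4],
    [[0,0,0],0,4.4],
  ],
)

```text
clock: 14.75
position: [0.4938, 0.1724, 0.1446]
eef_rot: [3.141, 0.001, 0.358]
ft_force: [0.2, 0.3, -1.2]
finger_gap: 0.0497
grip_force: 25.0
```

Emit:
send_rows(
  plan=[
    [[0,0,-1.5],0,4.4],
    [[0,0,-2],0,4.4],
    [[0,0,-2],0,4.4],
    [[0,0,-1.5],0,4.4],
    [[0,0,-1],0,4.4],
    [[0,0,-0.7],0,4.4],
    [[0,0,-0.5],0,4.4],
    [[0,0,-0.3],0,4.4],
    [[0,0,0],0,4.4],
    [[0,0,0],0,4.4],
  ],
)

```text
clock: 15.75
position: [0.4946, 0.1725, 0.05]
eef_rot: [3.142, -0.001, 0.357]
ft_force: [0.6, 0.6, -2.2]
finger_gap: 0.0498
grip_force: 25.0
```

Emit:
send_rows(
  plan=[
    [[0,0,-0.2],0,4.4],
    [[0,0,0],0,4.4],
    [[0,0,0],0,5.6],
    [[0,0,0],0,6.8],
    [[0,0,0],0,7.8],
    [[0,0,0],0,7.8],
    [[0,0,0],0,7.8],
    [[0,0,2],0,7.8],
    [[0,0,3],0,7.8],
    [[0,0,3],0,7.8],
    [[0,0,3],0,7.8],
    [[0,0,2],0,7.8],
    [[0,0,0],0,7.8],
    [[0,0,0],0,7.8],
  ],
)

```text
clock: 17.15
position: [0.4942, 0.1722, 0.1776]
eef_rot: [3.141, -0.0, 0.357]
ft_force: [-0.0, -0.5, -0.6]
finger_gap: 0.0781
grip_force: 0.0
```

Run:
```python
from h import *
import cv2
o=bot.observe();print(o["position"],o["eef_rot"],o["clock"])
a=bot.read_camera("wrist")[:,:,::-1];b=bot.read_camera("scene")[:,:,::-1]
cv2.imwrite("pics/w4.png",cv2.hconcat([cv2.resize(a,(400,300)),cv2.resize(b[120:280,290:503],(400,300),interpolation=cv2.INTER_CUBIC)]))
```

```text
[0.49423963 0.17219788 0.17755381] [ 3.14131665e+00 -4.26999974e-04  3.56659294e-01] 17.15
```

View pics/w4.png

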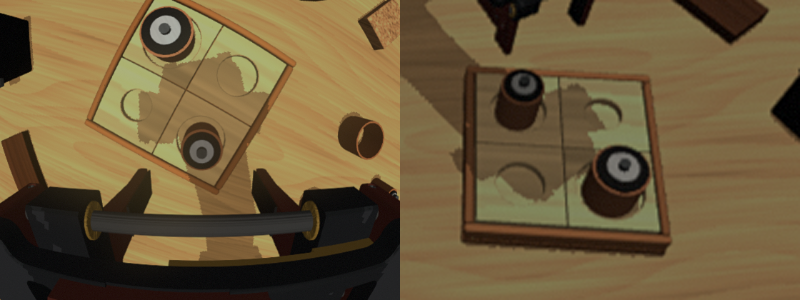

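Both drums are seated, with l at ≈(202,150) in the left panel. Next is drum_m.

Emit:
send_rows(
  plan=[
    [[-0.3,-2.5,0],0,7.8],
    [[-0.3,-3,0],0,7.8],
    [[-0.3,-3,0],0,7.8],
    [[-0.3,-3,0],0,7.8],
    [[-0.3,-3,0],0,7.8],
    [[-0.3,-3,0],0,7.8],
    [[-0.3,-3,0],0,7.8],
    [[-0.3,-3,0],0,7.8],
    [[-0.2,-3,0],0,7.8],
    [[-0.2,-3,0],0,7.8],
    [[-0.2,-3,0],0,7.8],
    [[-0.2,-3,0],0,7.8],
    [[-0.2,-3,0],0,7.8],
    [[-0.2,-3,0],0,7.8],
    [[-0.2,-3,0],0,7.8],
    [[-0.2,-3,0],0,7.8],
    [[0,-2.6,-2],0,7.8],
    [[0,0,-3],0,7.8],
    [[0,0,0],0,7.8],
    [[0,0,0],0,7.8],
  ],
)

```text
clock: 19.25
position: [0.4537, -0.3276, 0.1267]
eef_rot: [-3.139, 0.002, 0.357]
ft_force: [0.4, -0.6, 0.9]
finger_gap: 0.0781
grip_force: 0.0
```

Emit:
send_rows(
  plan=[
    [[0,-0.1,-2.5],0,7.8],
    [[0,0,-2.5],0,7.8],
    [[0,0,-2.5],0,7.8],
    [[0,0,-1.6],0,7.8],
    [[0,0,-1.2],0,7.8],
    [[0,0,0],0,7.8],
    [[0,0,0],0,7.8],
    [[0,0,0],0,3.3],
    [[0,0,0],0,3.3],
    [[0,0,0],0,3.3],
    [[0,0,0],0,3.3],
    [[0,0,0],0,3.3],
    [[0,0,0],0,3.3],
    [[0,0,0],0,3.3],
    [[0,0,0],0,3.3],
  ],
  force=20,
)

```text
clock: 20.75
position: [0.4543, -0.3297, 0.0248]
eef_rot: [3.141, -0.0, 0.357]
ft_force: [-1.0, 0.9, 2.2]
finger_gap: 0.0387
grip_force: 20.0
```

Emit:
send_rows(
  plan=[
    [[0,0,1],0,3.3],
    [[0,0,2.5],0,3.3],
    [[0,0,2.5],0,3.3],
    [[0,0,3],0,3.3],
    [[0,0,3],0,3.3],
    [[0.9,3.2,0],0,3.3],
    [[0.9,3.2,0],0,3.3],
    [[0.9,3.2,0],0,3.3],
    [[0.9,3.2,0],0,3.3],
    [[0.9,3.2,0],0,3.3],
    [[0.9,3.2,0],0,3.3],
    [[0.9,3.2,0],0,3.3],
    [[0.9,3.2,0],0,3.3],
    [[0.9,3.2,0],0,3.3],
    [[0.9,3.2,0],0,3.3],
    [[0.9,3.2,0],0,3.3],
    [[0.9,3.2,0],0,3.3],
    [[0.9,3.2,0],0,3.3],
    [[0.9,3.2,0],0,3.3],
    [[0.9,3.2,0],0,3.3],
  ],
)

```text
clock: 22.75
position: [0.5894, 0.1516, 0.1451]
eef_rot: [3.141, 0.0, 0.357]
ft_force: [-0.2, 0.1, -1.8]
finger_gap: 0.0385
grip_force: 20.0
```

Emit:
send_rows(
  plan=[
    [[0.4,0.8,0],0,3.3],
    [[0,0,0],0,3.3],
    [[0,0,0],0,3.3],
  ],
)

```text
clock: 23.05
position: [0.593, 0.1567, 0.1446]
eef_rot: [3.141, 0.001, 0.356]
ft_force: [0.0, -0.5, -1.4]
finger_gap: 0.0387
grip_force: 20.0
```

Emit:
send_rows(
  plan=[
    [[0,0,-1.5],0,3.3],
    [[0,0,-2],0,3.3],
    [[0,0,-2],0,3.3],
    [[0,0,-1.5],0,3.3],
    [[0,0,-1],0,3.3],
    [[0,0,-0.7],0,3.3],
    [[0,0,-0.5],0,3.3],
    [[0,0,-0.3],0,3.3],
    [[0,0,0],0,3.3],
    [[0,0,0],0,3.3],
  ],
)

```text
clock: 24.05
position: [0.5936, 0.1585, 0.0501]
eef_rot: [3.141, -0.001, 0.357]
ft_force: [0.4, -0.3, -1.0]
finger_gap: 0.0389
grip_force: 20.0
```

Emit:
send_rows(
  plan=[
    [[0,0,-0.2],0,3.3],
    [[0,0,0],0,3.3],
    [[0,0,0],0,4.4],
    [[0,0,0],0,5.5],
    [[0,0,0],0,6.5],
    [[0,0,0],0,6.5],
    [[0,0,0],0,6.5],
    [[0,0,2],0,6.5],
    [[0,0,3],0,6.5],
    [[0,0,3],0,6.5],
    [[0,0,3],0,6.5],
    [[0,0,2],0,6.5],
    [[0,0,0],0,6.5],
    [[0,0,0],0,6.5],
  ],
)

```text
clock: 25.45
position: [0.5932, 0.1582, 0.1775]
eef_rot: [3.141, -0.0, 0.357]
ft_force: [-0.5, 0.1, -1.0]
finger_gap: 0.065
grip_force: 0.0
```

Run:
```python
from h import *
import cv2
o=bot.observe();print(o["position"],o["eef_rot"],o["clock"])
a=bot.read_camera("wrist")[:,:,::-1];b=bot.read_camera("scene")[:,:,::-1]
cv2.imwrite("pics/w5.png",cv2.hconcat([cv2.resize(a,(400,300)),cv2.resize(b[120:280,290:503],(400,300),interpolation=cv2.INTER_CUBIC)]))
```

```text
[0.59321819 0.15822725 0.17747376] [ 3.14140399e+00 -2.95738359e-04  3.56687157e-01] 25.45
```

View pics/w5.png

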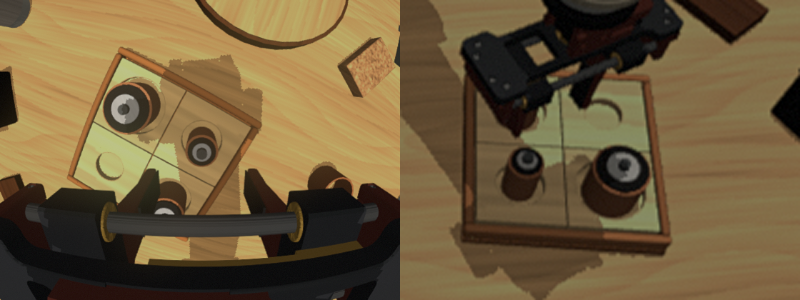

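Drum m is seated at left panel ≈(202,150). Next is drum_s.

Emit:
send_rows(
  plan=[
    [[-0.5,-2.8,0],0,6.5],
    [[-0.5,-2.8,0],0,6.5],
    [[-0.5,-2.8,0],0,6.5],
    [[-0.5,-2.8,0],0,6.5],
    [[-0.5,-2.8,0],0,6.5],
    [[-0.5,-2.8,0],0,6.5],
    [[-0.5,-2.8,0],0,6.5],
    [[-0.5,-2.8,0],0,6.5],
    [[-0.5,-2.8,0],0,6.5],
    [[-0.5,-2.8,0],0,6.5],
    [[-0.5,-2.8,0],0,6.5],
    [[-0.5,-2.8,0],0,6.5],
    [[-0.5,-0.6,0],0,6.5],
    [[0,0,-2.5],0,6.5],
    [[0,0,-2.5],0,6.5],
    [[0,0,0],0,6.5],
    [[0,0,0],0,6.5],
  ],
)

```text
clock: 27.25
position: [0.528, -0.1826, 0.1272]
eef_rot: [-3.14, 0.001, 0.358]
ft_force: [0.6, -0.5, 0.2]
finger_gap: 0.0649
grip_force: 0.0
```

Emit:
send_rows(
  plan=[
    [[0,-0.1,-2.5],0,6.5],
    [[0,0,-2.5],0,6.5],
    [[0,0,-2.5],0,6.5],
    [[0,0,-1.6],0,6.5],
    [[0,0,-1.2],0,6.5],
    [[0,0,0],0,6.5],
    [[0,0,0],0,6.5],
    [[0,0,0],0,4],
    [[0,0,0],0,2.2],
    [[0,0,0],0,2.2],
    [[0,0,0],0,2.2],
    [[0,0,0],0,2.2],
    [[0,0,0],0,2.2],
    [[0,0,0],0,2.2],
    [[0,0,0],0,2.2],
  ],
  force=15,
)

```text
clock: 28.75
position: [0.5283, -0.1847, 0.0248]
eef_rot: [3.141, -0.0, 0.357]
ft_force: [-0.7, 0.4, 2.5]
finger_gap: 0.0278
grip_force: 15.0
```

Emit:
send_rows(
  plan=[
    [[0,0,1],0,2.2],
    [[0,0,2.5],0,2.2],
    [[0,0,3],0,2.2],
    [[0,0,3],0,2.2],
    [[0,0,3],0,2.2],
    [[-0.1,3,0],0,2.2],
    [[-0.1,3,0],0,2.2],
    [[-0.1,3,0],0,2.2],
    [[-0.1,3,0],0,2.2],
    [[-0.1,3,0],0,2.2],
    [[-0.1,3,0],0,2.2],
    [[-0.1,3,0],0,2.2],
    [[-0.1,3,0],0,2.2],
    [[-0.1,3,0],0,2.2],
    [[-0.1,3,0],0,2.2],
    [[-0.1,3,0],0,2.2],
    [[-0.1,3,0],0,2.2],
    [[-0.1,3,0],0,2.2],
    [[-0.1,3,0],0,2.2],
    [[-0.1,3,0],0,2.2],
  ],
)

```text
clock: 30.75
position: [0.5131, 0.2664, 0.1502]
eef_rot: [3.141, -0.0, 0.357]
ft_force: [0.3, 0.7, -1.4]
finger_gap: 0.0278
grip_force: 15.0
```

Emit:
send_rows(
  plan=[
    [[-0.4,0.6,0],0,2.2],
    [[0,0,0],0,2.2],
    [[0,0,0],0,2.2],
    [[0,0,0],0,2.2],
  ],
)

```text
clock: 31.15
position: [0.5098, 0.2696, 0.1498]
eef_rot: [3.141, 0.0, 0.355]
ft_force: [-0.9, 0.4, -0.7]
finger_gap: 0.0273
grip_force: 15.0
```

Emit:
send_rows(
  plan=[
    [[0,0,-1.5],0,2.2],
    [[0,0,-2],0,2.2],
    [[0,0,-2],0,2.2],
    [[0,0,-2],0,2.2],
    [[0,0,-1],0,2.2],
    [[0,0,-0.7],0,2.2],
    [[0,0,-0.5],0,2.2],
    [[0,0,-0.3],0,2.2],
    [[0,0,0],0,2.2],
    [[0,0,0],0,2.2],
  ],
)

```text
clock: 32.15
position: [0.5096, 0.2715, 0.0502]
eef_rot: [-3.142, -0.001, 0.357]
ft_force: [0.1, -0.4, -0.6]
finger_gap: 0.0275
grip_force: 15.0
```

Emit:
send_rows(
  plan=[
    [[0,0,-0.2],0,2.2],
    [[0,0,0],0,2.2],
    [[0,0,0],0,3.2],
    [[0,0,0],0,4.2],
    [[0,0,0],0,5],
    [[0,0,0],0,5],
    [[0,0,0],0,5],
    [[0,0,2],0,5],
    [[0,0,3],0,5],
    [[0,0,3],0,5],
    [[0,0,3],0,5],
    [[0,0,2],0,5],
    [[-1,-3,2],0,5],
    [[-1.5,-3,1],0,5],
    [[-1.5,-3,0],0,5],
    [[-1.5,-3,0],0,5],
    [[-1.5,-3,0],0,5],
    [[-1.5,-3,0],0,5],
    [[0,0,0],0,5],
    [[0,0,0],0,5],
  ],
)

```text
clock: 34.15
position: [0.4245, 0.0912, 0.2081]
eef_rot: [3.141, -0.001, 0.355]
ft_force: [-0.3, -0.1, -0.3]
finger_gap: 0.0501
grip_force: 0.0
```

Run:
```python
from h import *
import cv2
o=bot.observe();print(o["position"],o["clock"])
a=bot.read_camera("wrist")[:,:,::-1];b=bot.read_camera("scene")[:,:,::-1]
cv2.imwrite("pics/w6.png",cv2.hconcat([cv2.resize(a,(400,300)),cv2.resize(b[100:280,210:450],(400,300),interpolation=cv2.INTER_CUBIC)]))
t=bot.read_camera("top")[:,:,::-1]
cv2.imwrite("pics/t6.png",cv2.convertScaleAbs(cv2.resize(t[130:280,80:320],(720,450),interpolation=cv2.INTER_CUBIC),alpha=1.4,beta=10))
```

```text
[0.42450727 0.09115665 0.20810701] 34.15
```

View pics/w6.png

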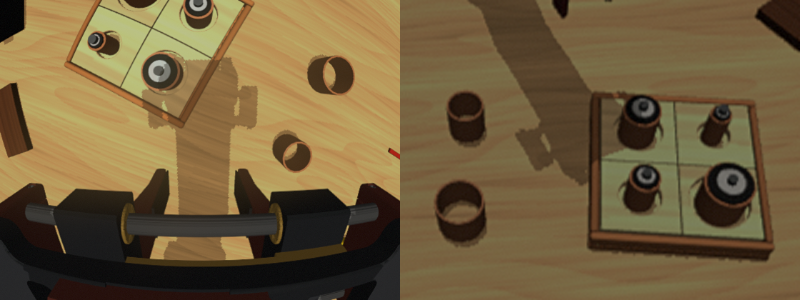

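View pics/t6.png

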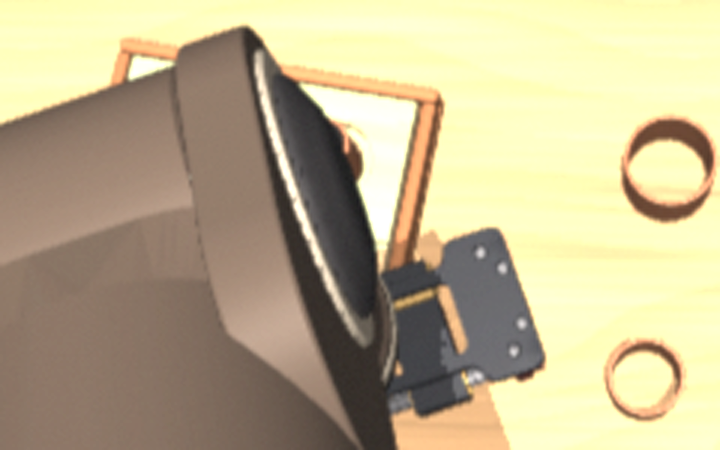

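All four drums stand upright in their matching recesses. Both sleeves stand where they were, and the arm is clear.

```bash
python3 -c "from cell import bot;print(bot.hand_in())"
```

```text
the job is handed in; nothing more can be done
None
```

I placed all four drums upright in the recesses of their own size, left both sleeves standing where they were, and handed the job in at about 34 s on the robot's clock; the hand-in gave no verdict.

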